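# Shut the spice drawer and cam it tight

## Task

Push the spice drawer shut until it meets the rubber buffer inside, then swing the red cam lever about a quarter turn (anticlockwise seen from above) so that its hook catches the brass post and draws the drawer tight. Stop when the lever goes distinctly firm: the drawer must stay clamped by itself, but do not force the lever beyond that or the catch will break. Leave everything else where it is.

Things in the scene. Friction and masses are not known exactly. Their poses are not given: they have to be found in the camera images.
- cabinet: wooden drawer cabinet fixed on the table, 220 mm deep (its x), 300 mm wide (its y), top at 100 mm. Origin: middle of its front face at table level; x points into the cabinet (away from the robot), y to the left as the robot sees it, z up. A low rail with fixed spice jars, up to 170 mm above the table, stands on its top from x = 140 mm to the rear.
- drawer: the drawer; axes as the cabinet's, origins coincide when its panel touches the carcass, so the gap is minus its x in the cabinet's frame (30 to 65 mm at the start). It slides with 2 to 3 N. A hidden rubber buffer (15 N per mm) stops it with a gap of 4 to 10 mm left, different every time: 3 N above the free push means it has arrived. It stays there when let go.
- panel (a point): centre of the drawer's front panel, on its outer face, 54 mm above the table. Panel 14 mm thick, 300 mm wide, from 10 to 98 mm above the table, flat (the dark strip is a shallow finger pull); it can be pushed anywhere
- keeper (a point): top of the brass keeper post on the panel's upper edge, on its middle line: 10 mm across, from 98 to 121 mm above the table
- cam: cam on the cabinet's top; origin on its upright pivot axis, 100 mm above the table, at cabinet x = +18 mm, y = 0. It turns about z, anticlockwise from above to tighten. Its own -x runs along the red lever, which starts pointing out of the front towards the robot (yaw -0.3 to +0.15 rad against the cabinet, 0 straight out). It holds its place when let go.
- hook_tip (a point): free end of the cam's steel spiral hook (8 mm bar, 108 to 116 mm above the table, up to 48 mm from the pivot). With the drawer pushed shut it passes outside the post at a yaw of about 0.45 rad, then draws the post 8 mm per rad towards the pivot. Turned while the drawer is still open it misses the post and bars its way; then turn it back.
- push_point (a point): on the lever's middle line, 85 mm from the pivot. A steady sideways push here is 1.5 to 2.5 N while free, 3 N when only just clamped, 5 to 8 N when properly tight (jerks as it slips read 2 to 3 N more); the catch breaks at 12 N. It stiffens from somewhere between 0.9 and 1.65 rad on, set by the hidden buffer, and is tight about 0.2 rad later, so the angle alone does not tell.
- lever_tip (a point): outer end of the red lever on its middle line, 110 mm from the pivot axis. The lever is a bar 14 mm thick, from 126 to 146 mm above the table
- grater: steel grater paddle with black handle, 200 mm long, lying flat beside the drawer cabinet; origin on its underside; to be left alone
- scoop: black plastic scoop, 160 mm long, lying between the robot and the cabinet, to the left; origin on its underside; to be left alone
- tube_a: cork-topped glass tube with red-brown spice, 34 mm across, 120 mm tall, standing on the table between the robot and the cabinet, right of the middle; origin at its foot; to be left alone
- tube_b: cork-topped glass tube with green spice, same size, standing further to the right; origin at its foot; to be left alone
- crusher: aluminium hand-press garlic crusher, 190 mm long, lying beside the cabinet; origin on its underside; to be left alone
- jar: small amber jar, 42 mm across, 62 mm tall, standing on the cabinet's top to the right of the cam; origin at its foot; to be left alone
- pinch_bowl: blue pinch bowl, 60 mm across, 28 mm tall, standing on the cabinet's top to the left of the cam; origin at its foot; to be left alone

How it is judged:
By the outcome, as a careful person would: the job done as asked, in the order asked, and still so for the second after the job is handed in, with the robot touching nothing.
It also fails if it takes over 61 s, if anything falls off the work surface, if the arm or the gripper's body presses on something with over 40 N, if the wrist force passes 120 N, or if a joint passes its speed limit or range.

## Robot

A 7-joint arm with a two-finger parallel gripper is mounted at the origin on the work surface. World frame = base frame: x ahead of the robot, y to its left, z up, the work surface at z = 0. Lengths are in m, angles in rad, forces in N, time in s.
With the tool pointing down it reaches from about 0.4 to 0.85 m from the base axis. Payload 10.4 kg.
Tool frame: the origin (TCP) lies at the very end of the fingers, on their centre line; the grasp point (between the pads) lies r.hold_point_z behind it (r.hold_point_z is the distance from the TCP to the grasp point, in m); z points along the fingers, y is the direction in which the jaws open and shut (so a half turn about z gives the same grasp; the last joint's range is limited). The gripper opens to 87 mm and grips with 3 to 60 N. Pads are 19 mm wide; open, the fingers measure 117 mm over their backs; the gripper's body (75 mm by 190 mm) begins 51 mm behind the grasp point.
Start: joints at [-1.254, 0.332, -0.065, 1.46, 0.022, 1.35, -0.088], TCP at [0.208, 0.589, 0.223] pointing down, gripper open.
Joint ranges: [-2.6, 2.6], [-0.5, 2.12], [-1.47, 1.34], [0.16, 2.42], [-1.27, 4.41], [0.06, 2.06], [-2.6, 2.6]. Speed limits (rad/s): [2.22, 2.22, 2.79, 2.79, 3.14, 3.14, 3.14].

## Interface

Orientations are given as a unit quaternion [x, y, z, w].
In Python, from bench import r gives the robot as it stands.
- The arm moves only by the tool send_rows, never from a script. Its argument "commands" is a list of rows, each a list of 7 numbers: the shift along the world's x, y, z normalised to -1 to 1, where 1 is 0.03 m, then the turn, a rotation vector about the world's x, y, z normalised to -1 to 1, where 1 is 5 degrees, then the gripper command: -1 is fully open, 1 is shut, values between are in proportion. In form: [[tx, ty, tz, ax, ay, az, jaw], ...]. A call has 1 to 10 rows; each row shifts and turns the pose as measured when the row begins; what a row does not reach is not made up. A row lasts 1/12 s, in which the tool goes at most 41.7 mm and 7.16 degrees, less where a joint would pass 70% of its speed; a pose out of reach is approached as far as the arm can. A call with a number of a shift or a turn outside -1 to 1 is refused whole. A call with a gripper value outside its range is refused whole. The fingers move at their own pace and stop on an object; "grip_force" is the grip in N (left out, the last holds). Time passes only in rows, so rows that do not move let the fingers close. It gives the time, the measured TCP pose, the force and the opening at its end, in the units of the state.
- r.read_state(): the state, without advancing time (a new reading comes with each control period).
- r.camera(name): name is "scene" or "top" or "wrist"; returns the picture (400x640x3 uint8, blue, green, red); there is no depth.
- r.calibration(name): a dict with "K" (3x3 intrinsics, pixels), "R" (3x3) and "t" (3): a world point X has camera coordinates R X + t; the wrist camera has in their place "mount" (4x4, takes a point from camera to tool coordinates, whose origin is the TCP and whose axes are the flange's). Camera axes: x right, y down, z forward; pixel columns grow to the right and rows downward; lengths in m; the calibration is good to about 2 mm. A picture is of the moment at which its call begins: read the wrist's pose just before it. calibration takes no time and is no camera call.
- r.close_job(): hands the job in, once; it reports no verdict.
The state is a dict: "time": time; "joint_positions": joint angles; "joint_vel": joint speeds; "joint_torque": joint torques, N m; "ee_pos": TCP position; "eef_rot": TCP orientation; "ft_force": force on the tool from outside, world axes, zero at the start; "torque": the same for the moment, N m; "width": finger opening in m.
Only numpy, scipy, OpenCV 4.12 (cv2) and the standard library are available. Lean on these libraries where they do the work, as an engineer would, in place of code of your own. Each camera call takes 0.05 s, during which the arm holds its last target.

## Working session

There is one attempt and no reset: what is moved stays moved. The work goes in short steps, Python scripts to look and compute and a tool call to move; the robot and the scene stay as the last step left them, time stands still between calls to the robot, and variables do not carry over. Pictures are saved under pics/ and viewed, and the job is handed in when it is done.

Besides the shell and the picture viewer there is one more tool, called as name(argument=value, ...) on one line, values as JSON. send_rows: Moves the arm, as the interface text tells. Scaled input: -1 to 1 covers 0.03 m each way for a shift and 5 degrees each way for a turn. Its arguments: {"type":"object","properties":{"commands":{"type":"array"},"grip_force":{"type":"number"}},"required":["commands"]}

```bash
mkdir -p pics; ls
python3 - <<'E'
from bench import r
import cv2,numpy as np
s=r.read_state();print({k:np.round(v,3) for k,v in s.items()}, r.hold_point_z)
for n in("scene","top"):
    cv2.imwrite(f"pics/{n}0.png",r.camera(n));c=r.calibration(n);print(n,c)
print(r.calibration("wrist"))
E
```

```text
pics
{'time': np.float64(0.0), 'joint_positions': array([-1.254,  0.333, -0.065,  1.461,  0.022,  1.35 , -0.088]), 'joint_vel': array([-0.   , -0.003, -0.   ,  0.001,  0.   ,  0.001,  0.001]), 'joint_torque': array([ 0.0000e+00, -6.2325e+01,  2.5000e-02, -3.8989e+01, -6.1000e-02,
        4.0000e-02,  0.0000e+00]), 'ee_pos': array([0.208, 0.589, 0.222]), 'eef_rot': array([ 0.169,  0.986, -0.001, -0.   ]), 'ft_force': array([-0.38 ,  0.409, -0.374]), 'torque': array([ 0.036, -0.03 ,  0.035]), 'width': np.float64(0.087)} 0.0187
scene {'K': array([[421.67523977,   0.        , 313.18558846],
       [  0.        , 421.67523977, 201.80926803],
       [  0.        ,   0.        ,   1.        ]]), 'R': array([[ 0.0816074 ,  0.99655167, -0.01499999],
       [ 0.63850633, -0.06383142, -0.76696494],
       [-0.76527766,  0.05301242, -0.64151367]]), 't': array([-0.07345224, -0.26359245,  1.43208365])}
top {'K': array([[429.40803283,   0.        , 319.90041246],
       [  0.        , 429.40803283, 201.21435653],
       [  0.        ,   0.        ,   1.        ]]), 'R': array([[ 0.01968707, -0.99977883,  0.00739615],
       [-0.99700201, -0.02018498, -0.07469641],
       [ 0.07482918, -0.00590342, -0.99717889]]), 't': array([-0.00533073,  0.56865922,  0.94606962])}
{'K': array([[283.08013666,   0.        , 321.58557077],
       [  0.        , 283.08013666, 194.06605862],
       [  0.        ,   0.        ,   1.        ]]), 'mount': array([[-1.28659663e-03, -9.53161904e-01, -3.02457813e-01,
         8.41711081e-02],
       [ 9.99998973e-01, -1.03539036e-03, -9.90884164e-04,
         1.17477640e-04],
       [ 6.31311132e-04, -3.02458778e-01,  9.53162258e-01,
        -1.63193619e-01],
       [ 0.00000000e+00,  0.00000000e+00,  0.00000000e+00,
         1.00000000e+00]])}
```

View pics/scene0.png

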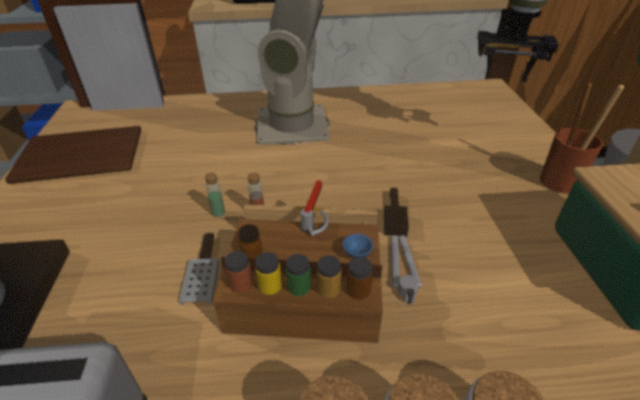

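View pics/top0.png

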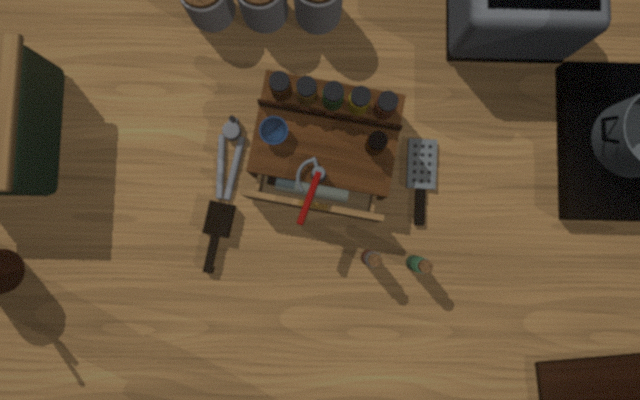

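Run:
```python
import cv2
a=cv2.imread("pics/top0.png")[50:290,190:450];cv2.imwrite("pics/t1.png",cv2.resize(a,None,fx=3,fy=2.5*1,interpolation=2)[:600])
b=cv2.imread("pics/scene0.png")[160:340,170:430];cv2.imwrite("pics/s1.png",cv2.resize(b,None,fx=3,fy=3,interpolation=2))
```

```text
(no output)
```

View pics/t1.png

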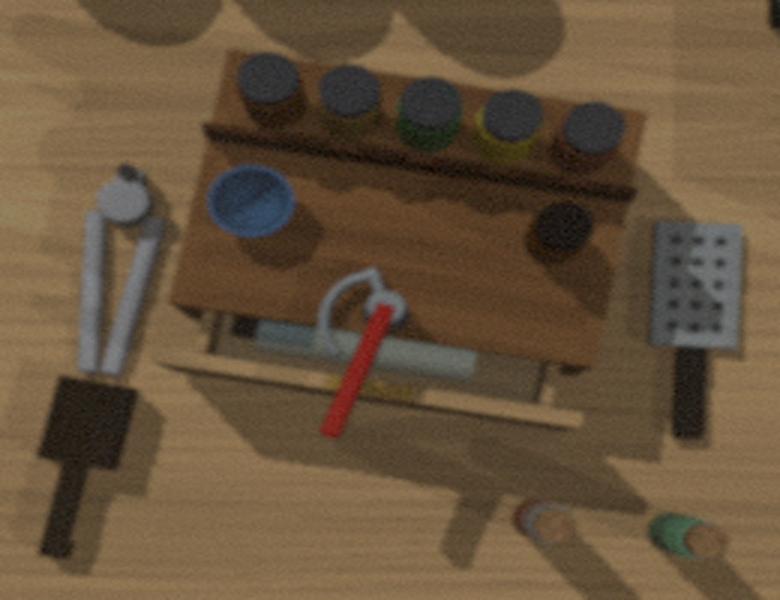

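View pics/s1.png

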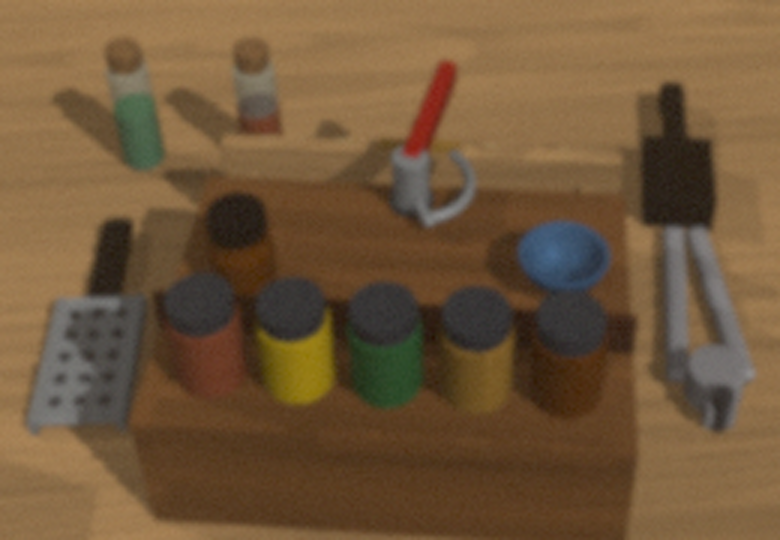

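```bash
cat > h.py <<'E'
import cv2,numpy as np
from bench import r
C={n:r.calibration(n) for n in("scene","top")}
def ray(n,uv):
    c=C[n];d=c["R"].T@np.linalg.solve(c["K"],[uv[0],uv[1],1.]);return -c["R"].T@c["t"],d
def onz(n,uv,z):
    o,d=ray(n,uv);return o+d*(z-o[2])/d[2]
def tri(a,b):
    A=np.zeros((3,3));B=np.zeros(3)
    for n,uv in(("top",a),("scene",b)):
        o,d=ray(n,uv);d/=np.linalg.norm(d);P=np.eye(3)-np.outer(d,d);A+=P;B+=P@o
    return np.linalg.solve(A,B)
def red(im):
    h=cv2.cvtColor(im,cv2.COLOR_BGR2HSV)
    m=(((h[...,0]<6)|(h[...,0]>174))&(h[...,1]>170)&(h[...,2]>90)).astype(np.uint8)
    k,l,st,_=cv2.connectedComponentsWithStats(m)
    return m,l,st
E
python3 - <<'E'
from h import *
for n in("top","scene"):
    im=cv2.imread(f"pics/{n}0.png");m,l,st=red(im)
    for i in range(1,len(st)):
        if st[i,4]>30:
            ys,xs=np.where(l==i);p=np.c_[xs,ys].astype(float);c=p.mean(0);v=np.linalg.svd(p-c)[2][0] if 0 else np.linalg.eigh(np.cov(p.T))[1][:,1]
            t=(p-c)@v;print(n,st[i],c.round(1),(c+v*t.min()).round(1),(c+v*t.max()).round(1))
            if n=="top":
                for q in(t.min(),t.max()):print(onz(n,c+v*q,.146).round(4))
# cabinet carcass front top edge corners from zoom (scale3,2.5 offset 190,50)
f=lambda x,y:(190+x/3,50+y/2.5)
for name,uv,z in(("cL",f(172,303),.1),("cR",f(597,367),.1),("dL",f(158,362),.098),("dR",f(578,424),.098),("rearL",f(230,50),.1),("rearR",f(645,112),.1),("hub",f(386,303),.146),("post?",f(375,385),.121),("hookelbow",f(373,270),.112),("hooktip",f(328,345),.112),("jar",f(563,222),.162),("tubeA",f(553,523),.12),("tubeB",f(705,540),.12),("scoopend",f(60,555),0.02),("bowl",f(250,200),.128)):
    print(name,np.round(uv,1),onz("top",uv,z).round(4))
E
```

```text
top [297 173  23  52 301] [308.3 198.9] [318.  172.6] [299.1 223.4]
[0.6157 0.0115 0.146 ]
[0.515  0.0465 0.146 ]
scene [305 182  16  29 162] [313.3 196.4] [319.3 182.1] [307.3 210.6]
cL [247.3 171.2] [0.6222 0.1584 0.1   ]
cR [389.  196.8] [ 0.5748 -0.1365  0.1   ]
dL [242.7 194.8] [0.573  0.1668 0.098 ]
dR [382.7 219.6] [ 0.5274 -0.1241  0.098 ]
rearL [266.7  70. ] [0.8388 0.1246 0.1   ]
rearR [405.   94.8] [ 0.7916 -0.1687  0.1   ]
hub [318.7 171.2] [0.6186 0.0104 0.146 ]
post? [315. 204.] [0.5553 0.0164 0.121 ]
hookelbow [314.3 158. ] [0.6507 0.0198 0.112 ]
hooktip [299.3 188. ] [0.5881 0.0491 0.112 ]
jar [377.7 138.8] [ 0.6822 -0.1032  0.162 ]
tubeA [374.3 259.2] [ 0.447  -0.1047  0.12  ]
tubeB [425. 266.] [ 0.4354 -0.2065  0.12  ]
scoopend [210. 272.] [0.406  0.2473 0.02  ]
bowl [273.3 130. ] [0.7035 0.1039 0.128 ]
```

send_rows(commands=[[0.43,-0.93,0,0,0,0.1,1],[0.43,-0.93,0,0,0,0.1,1],[0.43,-0.93,0,0,0,0.1,1],[0.43,-0.93,0,0,0,0.1,1],[0.43,-0.93,0,0,0,0.1,1],[0.43,-0.93,0,0,0,0.1,1],[0.43,-0.93,0,0,0,0.1,1],[0.43,-0.93,0,0,0,0.1,1],[0.43,-0.93,0,0,0,0.1,1],[0.43,-0.93,0,0,0,0.1,1]], grip_force=20)

```text
time: 0.93
ee_pos: [0.3337, 0.3002, 0.2159]
eef_rot: [0.118, 0.993, -0.004, -0.003]
ft_force: [0.5, 0.3, 0.7]
width: 0.028
```

Run:
```python
from h import *
print(tri((299.1,223.4),(319.3,182.1)),tri((318.,172.6),(307.3,210.6)))
```

```text
[0.5151936  0.04712874 0.13922927] [0.6160267  0.01244311 0.14447675]
```

send_rows(commands=[[0.45,-0.93,0,0,0,0.1,1],[0.45,-0.93,0,0,0,0.1,1],[0.45,-0.93,0,0,0,0.1,1],[0.45,-0.93,0,0,0,0.1,1],[0.45,-0.93,0,0,0,0.1,1],[0.45,-0.93,0,0,0,0.1,1],[0.45,-0.93,0,0,0,0.1,1],[0.45,-0.93,0,0,0,0.1,1],[0.45,-0.93,0,0,0,0.1,1],[0.45,-0.93,0,0,0,0.1,1]])

```text
time: 1.77
ee_pos: [0.4706, 0.0046, 0.2146]
eef_rot: [0.073, 0.997, -0.004, -0.004]
ft_force: [1.2, 1.3, 0.6]
width: 0.0001
```

send_rows(commands=[[0.2,-0.6,0,0,0,0,1],[0.2,-0.6,0,0,0,0,1],[0,0,-0.8,0,0,0,1],[0,0,-0.8,0,0,0,1],[0,0,-0.8,0,0,0,1],[0,0,-0.6,0,0,0,1],[0,0,-0.6,0,0,0,1],[0,0,0,0,0,0,1],[0,0,0,0,0,0,1]])

```text
time: 2.52
ee_pos: [0.4833, -0.0435, 0.1022]
eef_rot: [0.079, 0.997, -0.005, -0.003]
ft_force: [0.0, 0.5, -0.5]
width: 0.0003
```

Run:
```python
from h import *
print(r.read_state()["ft_force"])
for n in("scene","top"):
    a=r.camera(n)
    a=a[50:290,190:450] if n=="top" else a[120:320,170:430]
    cv2.imwrite(f"pics/{n}2.png",cv2.resize(a,None,fx=2.5,fy=2.5,interpolation=2))
```

```text
[ 0.0436299   0.46335544 -0.5473142 ]
```

View pics/scene2.png

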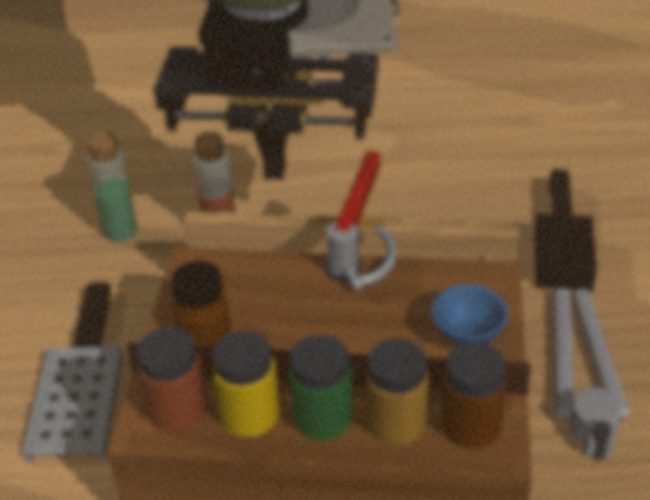

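View pics/top2.png

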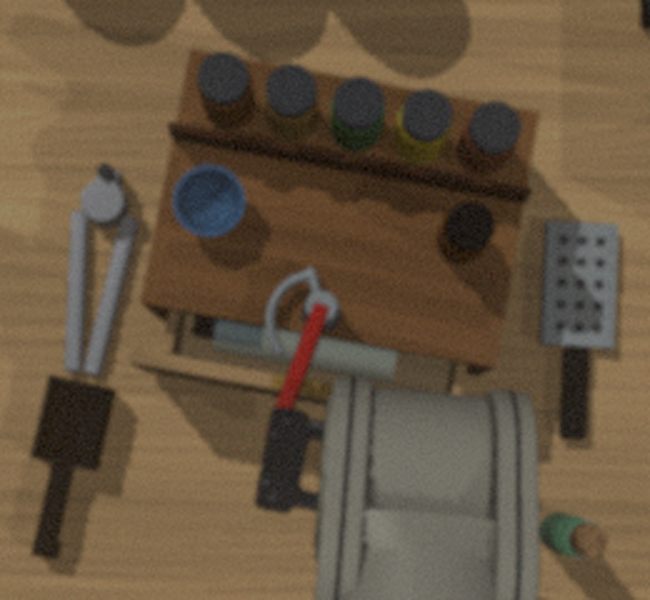

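send_rows(commands=[[0,-0.3,-0.3,0,0,0,1],[0,0,-0.25,0,0,0,1],[0,0,0,0,0,0,1]])

```text
time: 2.87
ee_pos: [0.4861, -0.0515, 0.0893]
eef_rot: [0.078, 0.997, -0.004, -0.0]
ft_force: [-0.2, 0.5, 0.1]
width: 0.0005
```

send_rows(commands=[[0.2,-0.03,-0.12,0,0,0,1],[0.2,-0.03,0,0,0,0,1],[0.2,-0.03,0,0,0,0,1],[0.15,-0.02,0,0,0,0,1]])

```text
time: 3.2
ee_pos: [0.5117, -0.0536, 0.0875]
eef_rot: [0.078, 0.997, -0.003, 0.001]
ft_force: [-0.7, -0.1, 0.4]
width: -0.0001
```

send_rows(commands=[[0.15,-0.02,0,0,0,0,1],[0.15,-0.02,0,0,0,0,1],[0.15,-0.02,0,0,0,0,1]])

```text
time: 3.45
ee_pos: [0.5273, -0.0553, 0.0878]
eef_rot: [0.077, 0.997, -0.003, 0.001]
ft_force: [0.7, -0.7, 0.0]
width: 0.0004
```

send_rows(commands=[[0.15,-0.02,0,0,0,0,1],[0.15,-0.02,0,0,0,0,1]])

```text
time: 3.62
ee_pos: [0.5367, -0.0567, 0.0876]
eef_rot: [0.077, 0.997, -0.003, 0.001]
ft_force: [-2.4, -0.1, 1.7]
width: 0.0007
```

send_rows(commands=[[0.15,-0.02,0,0,0,0,1],[0.15,-0.02,0,0,0,0,1]])

```text
time: 3.78
ee_pos: [0.5463, -0.0582, 0.0875]
eef_rot: [0.078, 0.997, -0.003, 0.0]
ft_force: [-1.8, -0.4, 0.1]
width: 0.0006
```

send_rows(commands=[[0.1,-0.015,0,0,0,0,1]])

```text
time: 3.87
ee_pos: [0.5498, -0.0588, 0.0874]
eef_rot: [0.078, 0.997, -0.003, 0.0]
ft_force: [-1.2, -0.2, 0.7]
width: 0.0005
```

send_rows(commands=[[0.08,-0.012,0,0,0,0,1]])

```text
time: 3.95
ee_pos: [0.5526, -0.0592, 0.0873]
eef_rot: [0.078, 0.997, -0.003, 0.0]
ft_force: [-2.0, 0.2, 0.6]
width: 0.0005
```

send_rows(commands=[[0.06,-0.01,0,0,0,0,1]])

```text
time: 4.03
ee_pos: [0.5546, -0.0595, 0.0873]
eef_rot: [0.078, 0.997, -0.003, 0.0]
ft_force: [-3.7, 0.1, 1.4]
width: 0.0004
```

send_rows(commands=[[0.05,-0.01,0,0,0,0,1]])

```text
time: 4.12
ee_pos: [0.5553, -0.0597, 0.0871]
eef_rot: [0.078, 0.997, -0.003, -0.001]
ft_force: [-12.2, 1.9, 9.7]
width: 0.0005
```

send_rows(commands=[[0.05,-0.01,0,0,0,0,1]])

```text
time: 4.2
ee_pos: [0.5553, -0.0597, 0.0868]
eef_rot: [0.078, 0.997, -0.003, -0.003]
ft_force: [-12.2, 2.4, 8.7]
width: 0.0001
```

Run:
```python
from h import *
for n in("scene","top","wrist"):
    a=r.camera(n)
    if n!="wrist":a=a[50:290,190:450] if n=="top" else a[120:320,170:430]
    cv2.imwrite(f"pics/{n}3.png",cv2.resize(a,None,fx=2.5,fy=2.5,interpolation=2) if n!="wrist" else a)
```

```text
(no output)
```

View pics/scene3.png

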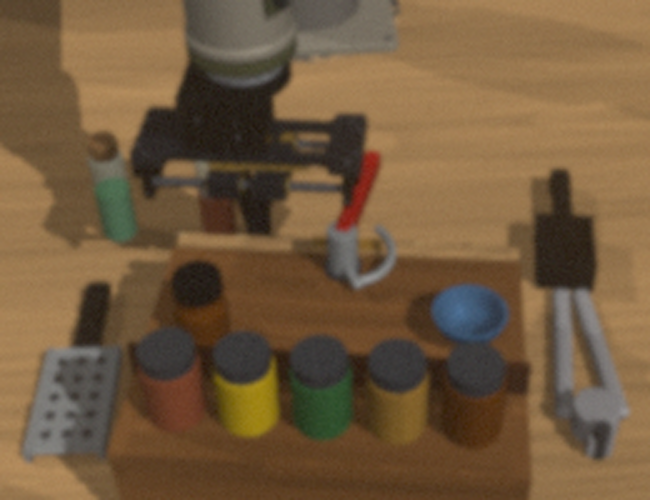

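View pics/wrist3.png

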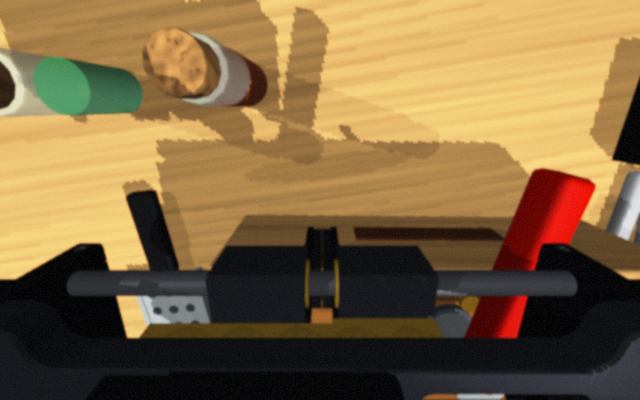

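View pics/top3.png

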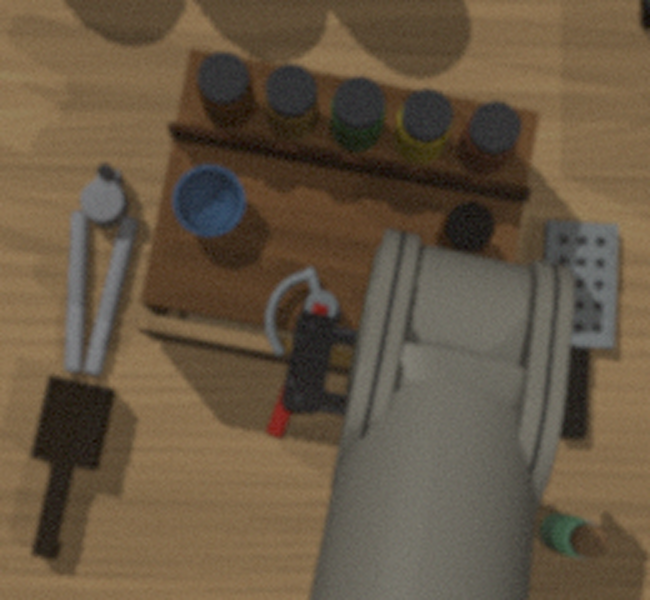

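send_rows(commands=[[-0.1,0.015,0,0,0,0,1],[-0.3,0.045,0.1,0,0,0,1],[-0.5,0.08,0.3,0,0,0,1],[-0.5,0.08,0.6,0,0,0,1],[-0.5,0.08,0.8,0,0,0,1],[-0.5,0.5,0.8,0,0,0,1],[-0.5,0.9,0.4,0,0,0,1],[-0.3,0.9,0,0,0,0,1],[0,0.9,0,0,0,0,1],[0,0.9,0,0,0,0,1]])

```text
time: 5.18
ee_pos: [0.4524, 0.0702, 0.1824]
eef_rot: [0.083, 0.997, -0.002, 0.001]
ft_force: [1.2, 0.1, -0.1]
width: 0.0006
```

Run:
```python
from h import *
print(r.read_state()["ft_force"],r.read_state()["ee_pos"])
for n in("scene","top"):
    a=r.camera(n);cv2.imwrite(f"pics/{n}4r.png",a)
    a=a[120:240,240:400] if n=="top" else a[160:260,230:390]
    cv2.imwrite(f"pics/{n}4.png",cv2.resize(a,None,fx=5,fy=5,interpolation=2))
```

```text
[ 1.18689299  0.07972541 -0.0805376 ] [0.45242124 0.07022442 0.18240742]
```

View pics/top4.png

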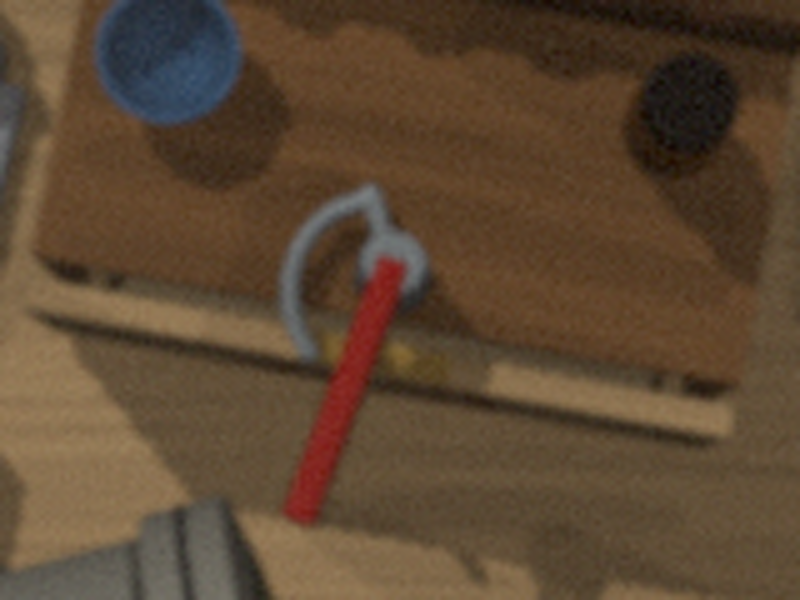

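View pics/scene4.png

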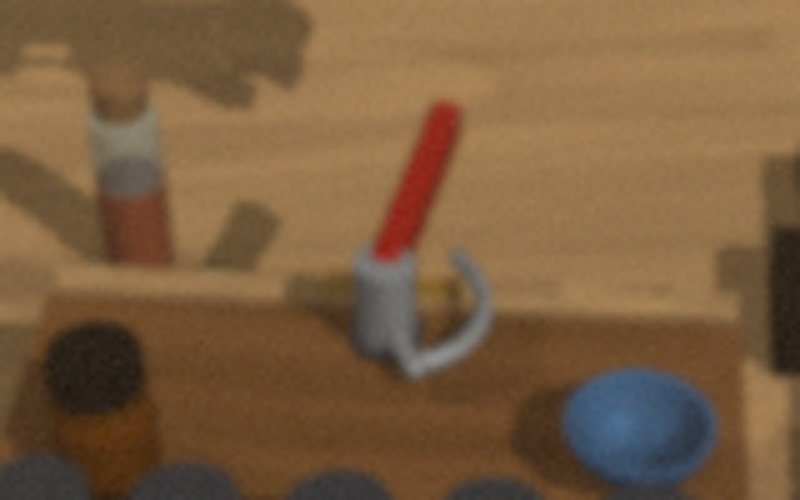

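send_rows(commands=[[0.6,0,0,0,0,-0.5,1],[0.8,0,0,0,0,-0.5,1],[0.8,0,0,0,0,-0.5,1],[0.7,0,-0.3,0,0,-0.5,1],[0.4,0,-0.5,0,0,0,1],[0,0,-0.5,0,0,0,1],[0,0,-0.3,0,0,0,1],[0,0,0,0,0,0,1]])

```text
time: 5.95
ee_pos: [0.5556, 0.0704, 0.1345]
eef_rot: [0.17, 0.985, -0.001, 0.005]
ft_force: [0.5, -0.6, -0.3]
width: 0.0005
```

send_rows(commands=[[-0.25,0.08,-0.3,0,0,0,1],[0,0,0,0,0,0,1]])

```text
time: 6.12
ee_pos: [0.5473, 0.0717, 0.1258]
eef_rot: [0.17, 0.985, -0.001, 0.005]
ft_force: [0.1, 0.8, 0.2]
width: 0.0002
```

send_rows(commands=[[-0.06,-0.16,0,0,0,0,1],[-0.06,-0.16,0,0,0,0,1]])

```text
time: 6.28
ee_pos: [0.5438, 0.0623, 0.1275]
eef_rot: [0.169, 0.986, -0.0, 0.006]
ft_force: [0.2, -0.5, 0.2]
width: 0.0002
```

send_rows(commands=[[-0.06,-0.16,0,0,0,0,1],[-0.06,-0.16,0,0,0,0,1]])

```text
time: 6.45
ee_pos: [0.5405, 0.0515, 0.1291]
eef_rot: [0.169, 0.986, 0.0, 0.007]
ft_force: [0.2, 2.4, -1.7]
width: 0.0002
```

```bash
cat > nxt.py <<'E'
from h import *
import sys
from scipy.spatial.transform import Rotation as Ro
step=float(sys.argv[1]);n=int(sys.argv[2]);off=float(sys.argv[3]) if len(sys.argv)>3 else 0
P=np.array([.6165,.010]);s=r.read_state();p=np.array(s["ee_pos"]);d=p[:2]-P
a=np.degrees(np.arctan2(d[1],d[0]))%360
y=Ro.from_quat(s["eef_rot"]).as_matrix()[:,1];ty=np.degrees(np.arctan2(y[1],y[0]))%360
f=np.array(s["ft_force"]);t=np.array([-np.sin(np.radians(a+10)),np.cos(np.radians(a+10))])
print("alpha",a.round(1),"phi",(a+10).round(1),"theta",np.radians(a+10-180+9.1).round(3),"rad",np.hypot(*d).round(4),"tooly",ty.round(1),"want",(a-80).round(1),"tilt",np.round(Ro.from_quat(s["eef_rot"]).as_matrix()[:,2],3),"Ftan",-(f[:2]@t).round(2),"F",f.round(2),"q7",s["joint_positions"][6].round(2))
c=p[:2]
for i in range(n):
    b=np.radians(a+step*(i+1));q=P+.0863*np.array([np.cos(b),np.sin(b)])
    m=(q-c)/.03;c=q;print(np.round(m,2),"az",round(step/5,2))
E
python3 nxt.py 4 8
```

```text
alpha 151.4 phi 161.4 theta -0.167 rad 0.0866 tooly 70.5 want 71.4 tilt [ 0.013 -0.001 -1.   ] Ftan 2.3 F [ 0.21  2.36 -1.71] q7 1.16
[-0.08 -0.18] az 0.8
[-0.08 -0.19] az 0.8
[-0.06 -0.19] az 0.8
[-0.05 -0.19] az 0.8
[-0.04 -0.2 ] az 0.8
[-0.02 -0.2 ] az 0.8
[-0.01 -0.2 ] az 0.8
[ 0.  -0.2] az 0.8
```

send_rows(commands=[[-0.08,-0.18,-0.05,0,0,0.8,1],[-0.08,-0.19,-0.05,0,0,0.8,1],[-0.06,-0.19,0,0,0,0.8,1],[-0.05,-0.19,0,0,0,0.8,1]])

```text
time: 6.78
ee_pos: [0.5329, 0.0281, 0.1287]
eef_rot: [0.026, 1.0, 0.003, 0.008]
ft_force: [1.4, 0.9, -1.2]
width: 0.0005
```

```bash
python3 nxt.py 4 6
```

```text
alpha 167.8 phi 177.8 theta 0.121 rad 0.0855 tooly 87.0 want 87.8 tilt [ 0.017  0.007 -1.   ] Ftan 0.97 F [ 1.35  0.92 -1.16] q7 1.48
[-0.06 -0.19] az 0.8
[-0.02 -0.2 ] az 0.8
[-0.01 -0.2 ] az 0.8
[ 0.01 -0.2 ] az 0.8
[ 0.02 -0.2 ] az 0.8
[ 0.03 -0.2 ] az 0.8
```

send_rows(commands=[[0,0.3,0,0,0,0,1],[0,0.4,0,0,0,-1,1],[0,0,0,0,0,-1,1],[0,0,0,0,0,-1,1],[0,0,0,0,0,-1,1],[0,0,0,0,0,-1,1],[0,0,0,0,0,-1,1],[0,0,0,0,0,-1,1],[0,0,0,0,0,-1,1],[0,0,0,0,0,-1,1]])

```text
time: 7.62
ee_pos: [0.5344, 0.0527, 0.1328]
eef_rot: [0.432, 0.902, 0.001, 0.012]
ft_force: [0.3, -0.1, -0.0]
width: 0.0004
```

send_rows(commands=[[0,0,0,0,0,-1,1],[0,0,0,0,0,-1,1],[0,0,0,0,0,-1,1],[0,0,0,0,0,-1,1],[0,0,0,0,0,-1,1],[0,0,0,0,0,-1,1],[0,0,0,0,0,-1,1],[0,0,0,0,0,-1,1],[0,0,0,0,0,-1,1],[0,0,0,0,0,0,1]])

```text
time: 8.45
ee_pos: [0.536, 0.0601, 0.1364]
eef_rot: [0.767, 0.642, -0.001, 0.013]
ft_force: [0.0, -0.2, 0.4]
width: 0.0005
```

```bash
python3 nxt.py 4 1
python3 - <<'E'
from h import *
a=r.camera("top")[120:240,240:400];cv2.imwrite("pics/top5.png",cv2.resize(a,None,fx=5,fy=5,interpolation=2))
print(r.read_state()["ee_pos"],r.read_state()["joint_positions"].round(2))
E
```

```text
alpha 148.1 phi 158.1 theta -0.224 rad 0.0948 tooly 349.8 want 68.1 tilt [ 0.016 -0.021 -1.   ] Ftan -0.22 F [ 0.02 -0.24  0.39] q7 -0.26
[ 0.14 -0.32] az 0.8
[0.53602211 0.06014028 0.13637601] [-0.82  0.23  0.69  1.84 -0.14  1.11 -0.25]
```

View pics/top5.png

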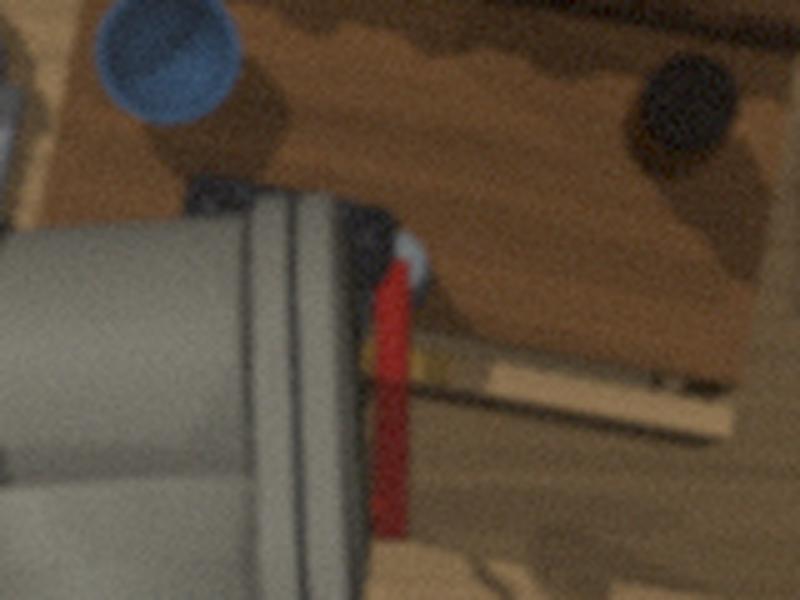

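send_rows(commands=[[-0.15,-0.2,-0.2,0.24,0.18,0.9,1],[0,-0.2,-0.17,0,0,0.9,1],[0,-0.2,0,0,0,0,1],[0,-0.1,0,0,0,0,1]])

```text
time: 8.83
ee_pos: [0.5318, 0.041, 0.1258]
eef_rot: [0.707, 0.707, 0.002, -0.0]
ft_force: [0.2, -0.6, 0.1]
width: 0.0005
```

send_rows(commands=[[0,-0.1,0,0,0,0,1],[0,-0.1,0,0,0,0,1]])

```text
time: 9.0
ee_pos: [0.5321, 0.0346, 0.1264]
eef_rot: [0.708, 0.706, 0.002, -0.0]
ft_force: [-0.8, -0.0, -0.4]
width: 0.0005
```

send_rows(commands=[[0,-0.1,0,0,0,0,1],[0,-0.1,0,0,0,0,1]])

```text
time: 9.17
ee_pos: [0.5323, 0.0284, 0.1268]
eef_rot: [0.709, 0.706, 0.002, 0.0]
ft_force: [0.3, 1.8, 0.4]
width: 0.0004
```

```bash
python3 nxt.py 4 1
```

```text
alpha 167.7 phi 177.7 theta 0.118 rad 0.0862 tooly 359.8 want 87.7 tilt [ 0.003  0.003 -1.   ] Ftan 1.81 F [0.29 1.8  0.4 ] q7 0.0
[-0.04 -0.2 ] az 0.8
```

send_rows(commands=[[-0.04,-0.2,-0.01,0,0,0.8,1],[-0.02,-0.2,-0.01,0,0,0.8,1],[-0.01,-0.2,-0.01,0,0,0.8,1],[0.01,-0.2,-0.01,0,0,0.8,1],[0.02,-0.2,-0.01,0,0,0.8,1]])

```text
time: 9.58
ee_pos: [0.5312, 0.0002, 0.1262]
eef_rot: [0.57, 0.822, 0.003, -0.001]
ft_force: [-0.1, 2.1, 0.8]
width: 0.0009
```

```bash
python3 nxt.py 4 6
```

```text
alpha 186.6 phi 196.6 theta 0.448 rad 0.0858 tooly 20.6 want 106.6 tilt [ 0.002  0.007 -1.   ] Ftan 1.99 F [-0.06  2.06  0.82] q7 0.41
[ 0.01 -0.2 ] az 0.8
[ 0.04 -0.2 ] az 0.8
[ 0.06 -0.19] az 0.8
[ 0.07 -0.19] az 0.8
[ 0.08 -0.18] az 0.8
[ 0.1  -0.18] az 0.8
```

send_rows(commands=[[0.01,-0.2,-0.01,0,0,0.7,1],[0.04,-0.2,-0.01,0,0,0.7,1]])

```text
time: 9.75
ee_pos: [0.5329, -0.0115, 0.126]
eef_rot: [0.515, 0.857, 0.004, -0.002]
ft_force: [0.2, 1.3, 0.9]
width: 0.0006
```

send_rows(commands=[[0.06,-0.19,-0.01,0,0,0.7,1],[0.07,-0.19,-0.01,0,0,0.7,1]])

```text
time: 9.92
ee_pos: [0.5369, -0.0228, 0.1257]
eef_rot: [0.459, 0.888, 0.004, -0.002]
ft_force: [-0.5, 1.2, 1.0]
width: 0.0004
```

```bash
python3 nxt.py 3 6
python3 - <<'E'
from h import *
a=r.camera("scene")[140:260,230:390];cv2.imwrite("pics/s6.png",cv2.resize(a,None,fx=5,fy=5,interpolation=2))
E
```

```text
alpha 202.4 phi 212.4 theta 0.724 rad 0.0861 tooly 35.3 want 122.4 tilt [ 0.    0.01 -1.  ] Ftan 1.29 F [-0.53  1.19  1.  ] q7 0.72
[ 0.06 -0.14] az 0.6
[ 0.07 -0.13] az 0.6
[ 0.07 -0.13] az 0.6
[ 0.08 -0.13] az 0.6
[ 0.09 -0.12] az 0.6
[ 0.09 -0.12] az 0.6
```

View pics/s6.png

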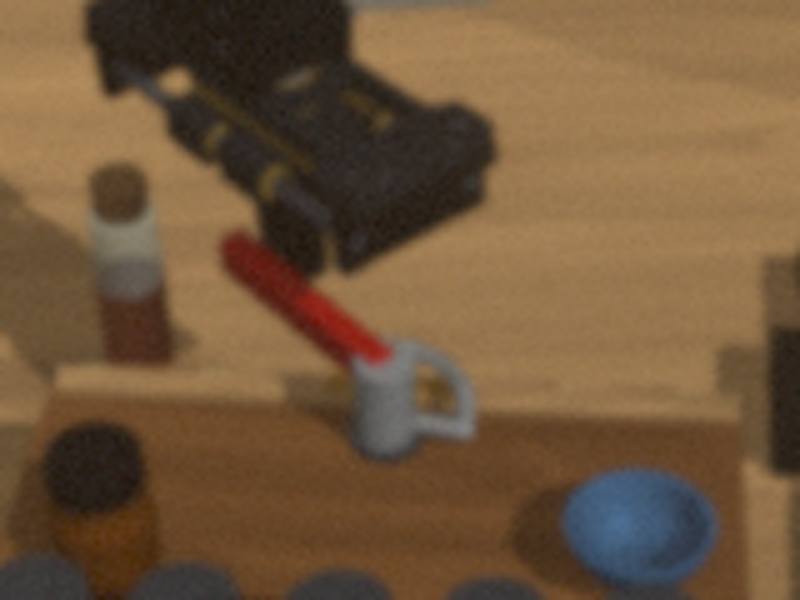

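send_rows(commands=[[0.06,-0.14,0,0,0,0.6,1],[0.07,-0.13,0,0,0,0.6,1]])

```text
time: 10.13
ee_pos: [0.5407, -0.0316, 0.1257]
eef_rot: [0.411, 0.912, 0.004, -0.003]
ft_force: [-1.6, 1.2, 1.5]
width: 0.0003
```

send_rows(commands=[[0.07,-0.13,0,0,0,0.6,1],[0.08,-0.13,0,0,0,0.6,1]])

```text
time: 10.3
ee_pos: [0.545, -0.0389, 0.1257]
eef_rot: [0.362, 0.932, 0.004, -0.003]
ft_force: [-0.7, 0.6, 0.9]
width: 0.0003
```

```bash
python3 nxt.py 2 10
```

```text
alpha 214.4 phi 224.4 theta 0.933 rad 0.0866 tooly 47.6 want 134.4 tilt [-0.003  0.01  -1.   ] Ftan 0.94 F [-0.7   0.62  0.89] q7 0.97
[ 0.07 -0.08] az 0.4
[ 0.06 -0.08] az 0.4
[ 0.06 -0.08] az 0.4
[ 0.07 -0.08] az 0.4
[ 0.07 -0.07] az 0.4
[ 0.07 -0.07] az 0.4
[ 0.07 -0.07] az 0.4
[ 0.08 -0.07] az 0.4
[ 0.08 -0.06] az 0.4
[ 0.08 -0.06] az 0.4
```

send_rows(commands=[[0.07,-0.08,0,0,0,0.35,1],[0.06,-0.08,0,0,0,0.35,1]])

```text
time: 10.47
ee_pos: [0.5487, -0.0436, 0.1256]
eef_rot: [0.333, 0.943, 0.004, -0.004]
ft_force: [-0.4, 1.1, 0.6]
width: 0.0007
```

send_rows(commands=[[0.06,-0.08,0,0,0,0.35,1],[0.07,-0.08,0,0,0,0.35,1]])

```text
time: 10.63
ee_pos: [0.5522, -0.0477, 0.1256]
eef_rot: [0.304, 0.953, 0.004, -0.005]
ft_force: [-2.6, 1.5, 0.9]
width: 0.0003
```

send_rows(commands=[[0.07,-0.07,0,0,0,0.35,1],[0.07,-0.07,0,0,0,0.35,1]])

```text
time: 10.8
ee_pos: [0.5554, -0.0513, 0.1256]
eef_rot: [0.275, 0.961, 0.004, -0.006]
ft_force: [-3.2, 1.9, 3.3]
width: 0.0006
```

```bash
python3 nxt.py 2 10
```

```text
alpha 225.1 phi 235.1 theta 1.121 rad 0.0865 tooly 58.1 want 145.1 tilt [-0.01   0.011 -1.   ] Ftan 3.72 F [-3.19  1.94  3.29] q7 1.18
[ 0.08 -0.06] az 0.4
[ 0.07 -0.07] az 0.4
[ 0.08 -0.06] az 0.4
[ 0.08 -0.06] az 0.4
[ 0.08 -0.06] az 0.4
[ 0.08 -0.06] az 0.4
[ 0.09 -0.05] az 0.4
[ 0.09 -0.05] az 0.4
[ 0.09 -0.05] az 0.4
[ 0.09 -0.04] az 0.4
```

send_rows(commands=[[0.08,-0.065,0,0,0,0.35,1]])

```text
time: 10.88
ee_pos: [0.5571, -0.0529, 0.1255]
eef_rot: [0.26, 0.965, 0.004, -0.007]
ft_force: [-5.8, 2.9, 3.3]
width: 0.0008
```

send_rows(commands=[[0.07,-0.065,0,0,0,0.35,1]])

```text
time: 10.97
ee_pos: [0.5585, -0.0543, 0.1254]
eef_rot: [0.246, 0.969, 0.004, -0.008]
ft_force: [-6.0, 2.1, 3.8]
width: 0.0011
```

```bash
python3 nxt.py 2 4
```

```text
alpha 228.0 phi 238.0 theta 1.17 rad 0.0866 tooly 61.6 want 148.0 tilt [-0.015  0.012 -1.   ] Ftan 6.21 F [-6.03  2.07  3.83] q7 1.25
[ 0.08 -0.06] az 0.4
[ 0.08 -0.06] az 0.4
[ 0.08 -0.06] az 0.4
[ 0.08 -0.06] az 0.4
```

send_rows(commands=[[0.04,-0.03,0,0,0,0.15,1]])

```text
time: 11.05
ee_pos: [0.5592, -0.055, 0.1254]
eef_rot: [0.239, 0.971, 0.004, -0.009]
ft_force: [-5.3, 0.7, 4.6]
width: 0.0005
```

send_rows(commands=[[0.04,-0.03,0,0,0,0.15,1]])

```text
time: 11.13
ee_pos: [0.5597, -0.0555, 0.1253]
eef_rot: [0.233, 0.972, 0.004, -0.01]
ft_force: [-6.1, 1.5, 4.6]
width: 0.0003
```

```bash
python3 nxt.py 1 2
```

```text
alpha 229.1 phi 239.1 theta 1.19 rad 0.0867 tooly 63.0 want 149.1 tilt [-0.018  0.012 -1.   ] Ftan 5.99 F [-6.06  1.54  4.57] q7 1.28
[ 0.05 -0.02] az 0.2
[ 0.04 -0.03] az 0.2
```

send_rows(commands=[[0.05,-0.025,0,-0.05,-0.1,0.15,1]])

```text
time: 11.22
ee_pos: [0.5606, -0.0561, 0.1252]
eef_rot: [0.228, 0.974, 0.003, -0.006]
ft_force: [-6.2, 1.5, 3.9]
width: 0.0002
```

send_rows(commands=[[0.05,-0.025,0,-0.05,-0.1,0.15,1]])

```text
time: 11.3
ee_pos: [0.5613, -0.0567, 0.125]
eef_rot: [0.222, 0.975, 0.001, -0.003]
ft_force: [-6.8, 0.1, 4.4]
width: 0.0005
```

```bash
python3 nxt.py 1 2
```

```text
alpha 230.4 phi 240.4 theta 1.213 rad 0.0866 tooly 64.4 want 150.4 tilt [-0.004  0.004 -1.   ] Ftan 5.97 F [-6.84  0.06  4.4 ] q7 1.29
[ 0.05 -0.02] az 0.2
[ 0.04 -0.03] az 0.2
```

send_rows(commands=[[0.045,-0.025,0,0,0,0.15,1]])

```text
time: 11.38
ee_pos: [0.5617, -0.0571, 0.1249]
eef_rot: [0.216, 0.976, 0.001, -0.003]
ft_force: [-7.0, 2.1, 4.2]
width: 0.0007
```

send_rows(commands=[[0.045,-0.025,0,0,0,0.15,1]])

```text
time: 11.47
ee_pos: [0.5621, -0.0575, 0.1248]
eef_rot: [0.21, 0.978, 0.001, -0.004]
ft_force: [-6.2, 2.3, 4.3]
width: 0.0004
```

```bash
python3 nxt.py 1 2
```

```text
alpha 231.2 phi 241.2 theta 1.226 rad 0.0867 tooly 65.8 want 151.2 tilt [-0.008  0.004 -1.   ] Ftan 6.57 F [-6.22  2.34  4.29] q7 1.32
[ 0.05 -0.02] az 0.2
[ 0.04 -0.03] az 0.2
```

send_rows(commands=[[-0.2,0.11,0,0,0,0,1],[-0.4,0.22,0,0,0,0,1],[-0.3,0.2,0.4,0,0,0,1],[-0.3,0.2,0.8,0,0,0,1],[-0.5,0.5,0.8,0,0,0,1],[-0.9,0.5,0.8,0,0,0,1],[-0.9,0.5,0.5,0,0,0,1],[0,0.8,0,0,0,0,1],[0,0.8,0,0,0,0,1],[0,0.8,0,0,0,0,1]])

```text
time: 12.3
ee_pos: [0.4509, 0.0815, 0.2286]
eef_rot: [0.222, 0.975, 0.002, 0.0]
ft_force: [0.5, 0.5, -0.2]
width: 0.0004
```

Run:
```python
from h import *
print(r.read_state()["ft_force"].round(2))
for n in("scene","top"):
    a=r.camera(n);cv2.imwrite(f"pics/{n}7r.png",a)
    a=a[120:240,240:400] if n=="top" else a[160:260,230:390]
    cv2.imwrite(f"pics/{n}7.png",cv2.resize(a,None,fx=5,fy=5,interpolation=2))
```

```text
[ 0.53  0.48 -0.19]
```

View pics/top7.png

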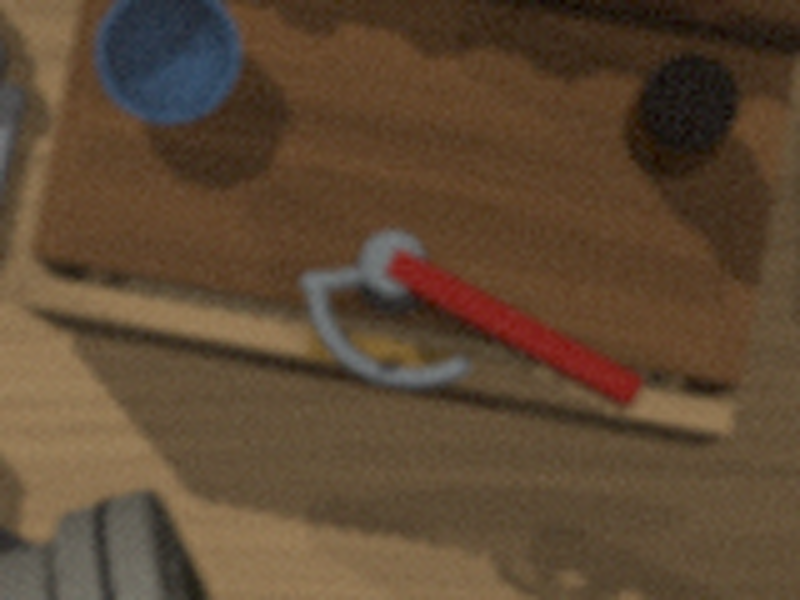

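View pics/scene7.png

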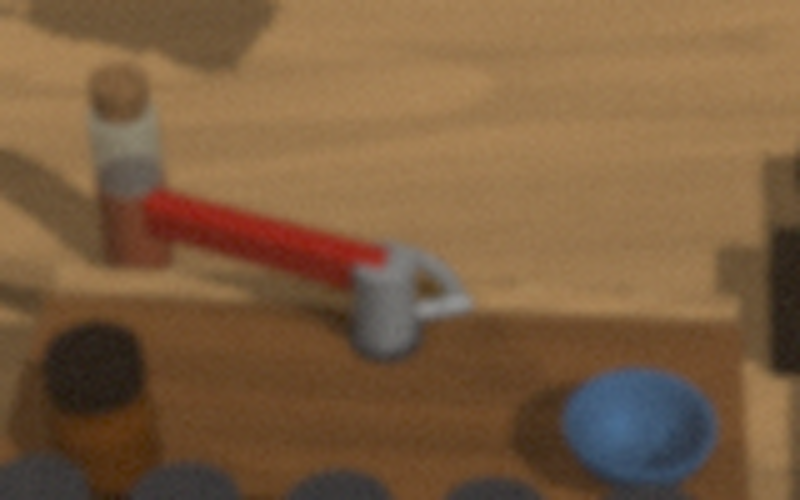

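Run:
```python
from h import *
im=cv2.imread("pics/top7r.png");m,l,st=red(im);i=1+np.argmax(st[1:,4])
p=np.argwhere(l==i)[:,::-1].astype(float);c=p.mean(0);v=np.linalg.eigh(np.cov(p.T))[1][:,1];t=(p-c)@v
A,B=[onz("top",c+v*q,.146) for q in(t.min(),t.max())]
print(A,B)
d=(B-A) if B[1]<A[1] else A-B
print("theta",np.arctan2(-d[1],-d[0])+.159)
# panel edge profile, front dark/bright edge columns
for n in("top4r","top7r"):
    g=cv2.cvtColor(cv2.imread(f"pics/{n}.png"),6).astype(float)
    for x0,x1 in((250,262),(368,384)):
        # shear along edge slope ~0.17
        col=np.mean([np.interp(np.arange(170,215,.5)+.178*(x-x0),np.arange(400),g[:,x]) for x in range(x0,x1)],0)
        k=np.gradient(col);lo=np.argmin(k);w=slice(max(lo-5,0),lo+6);print(n,x0,170+.5*(np.sum(np.arange(len(k))[w]*k[w])/k[w].sum()))
```

```text
[ 0.56789077 -0.08478258  0.146     ] [0.61608606 0.01013333 0.146     ]
theta 1.2599533810905588
top4r 250 181.3671421688229
top4r 368 203.79053215159377
top7r 250 180.83605928611593
top7r 368 203.22569179285009
```

send_rows(commands=[[0.5,-0.8,0,0,0,0,1],[0.6,-0.8,0,0,0,0,1],[0.6,-0.8,0,0,0,0,1],[0.6,-0.8,0,0,0,0,1],[0.2,-0.6,-0.5,0,0,0,1],[0,0,-0.8,0,0,0,1],[0,0,-0.8,0,0,0,1],[0,0,-0.7,0,0,0,1],[0,0,0,0,0,0,1]])

```text
time: 13.15
ee_pos: [0.5283, -0.0384, 0.1424]
eef_rot: [0.224, 0.975, 0.001, 0.006]
ft_force: [-0.5, 0.8, -0.3]
width: 0.0003
```

```bash
python3 nxt.py 1 1
```

```text
alpha 208.7 phi 218.7 theta 0.835 rad 0.1006 tooly 64.2 want 128.7 tilt [ 0.012 -0.    -1.   ] Ftan 0.93 F [-0.48  0.81 -0.3 ] q7 1.2
[0.44 0.18] az 0.2
```

send_rows(commands=[[0.2,-0.1,-0.35,0,0.1,0,1],[0.3,-0.18,-0.2,0,0,0,1],[0.25,-0.15,0,0,0,0,1],[0.15,-0.1,0,0,0,0,1],[0,0,0,0,0,0,1]])

```text
time: 13.57
ee_pos: [0.5567, -0.0562, 0.1288]
eef_rot: [0.226, 0.974, -0.0, 0.003]
ft_force: [-0.6, -1.0, 0.3]
width: 0.0008
```

send_rows(commands=[[0.05,-0.03,0,0,0,0,1]])

```text
time: 13.65
ee_pos: [0.5585, -0.0571, 0.1296]
eef_rot: [0.226, 0.974, -0.0, 0.003]
ft_force: [-0.2, -0.5, 0.2]
width: 0.0008
```

send_rows(commands=[[0.03,-0.015,0,0,0,0,1]])

```text
time: 13.73
ee_pos: [0.5598, -0.0577, 0.1303]
eef_rot: [0.226, 0.974, 0.0, 0.003]
ft_force: [-0.9, -0.5, 0.0]
width: 0.0004
```

```bash
python3 nxt.py 1 1
```

```text
alpha 230.1 phi 240.1 theta 1.207 rad 0.0883 tooly 63.9 want 150.1 tilt [ 0.007 -0.001 -1.   ] Ftan 0.53 F [-0.92 -0.54  0.02] q7 1.28
[0.08 0.02] az 0.2
```

Not yet in contact; creep in along the tangent.

send_rows(commands=[[0.03,-0.01,-0.06,0,0,0,1]])

```text
time: 13.82
ee_pos: [0.5611, -0.0579, 0.1294]
eef_rot: [0.226, 0.974, 0.0, 0.004]
ft_force: [0.8, 0.2, 0.3]
width: 0.0004
```

send_rows(commands=[[0.03,-0.01,-0.03,0,0,0,1]])

```text
time: 13.9
ee_pos: [0.5621, -0.058, 0.1287]
eef_rot: [0.226, 0.974, 0.001, 0.004]
ft_force: [-0.1, 0.3, -0.3]
width: 0.0004
```

send_rows(commands=[[0.03,-0.01,-0.03,0,0,0,1]])

```text
time: 13.98
ee_pos: [0.5626, -0.058, 0.1278]
eef_rot: [0.226, 0.974, 0.001, 0.004]
ft_force: [-3.7, 0.9, 2.3]
width: 0.0
```

send_rows(commands=[[0.03,-0.015,0,0,0,0,1]])

```text
time: 14.07
ee_pos: [0.5629, -0.0581, 0.1276]
eef_rot: [0.226, 0.974, 0.001, 0.003]
ft_force: [-5.7, 1.6, 3.1]
width: 0.0004
```

send_rows(commands=[[0.03,-0.015,0,0,0,0,1]])

```text
time: 14.15
ee_pos: [0.5631, -0.0582, 0.1274]
eef_rot: [0.226, 0.974, 0.001, 0.002]
ft_force: [-5.3, 1.2, 4.2]
width: 0.0006
```

send_rows(commands=[[0.035,-0.018,0,0,0,0,1]])

```text
time: 14.23
ee_pos: [0.5633, -0.0582, 0.1272]
eef_rot: [0.226, 0.974, 0.001, 0.001]
ft_force: [-6.8, 2.3, 5.0]
width: 0.0004
```

send_rows(commands=[[0.04,-0.02,0,0,0,0,1]])

```text
time: 14.32
ee_pos: [0.5636, -0.0584, 0.1271]
eef_rot: [0.225, 0.974, 0.001, -0.0]
ft_force: [-7.1, 2.6, 4.8]
width: 0.0005
```

send_rows(commands=[[0.04,-0.02,0,0,0,0,1]])

```text
time: 14.4
ee_pos: [0.5638, -0.0585, 0.1269]
eef_rot: [0.225, 0.974, 0.001, -0.001]
ft_force: [-8.0, 2.1, 5.3]
width: 0.0005
```

send_rows(commands=[[0.04,-0.02,0,0,0,0,1]])

```text
time: 14.48
ee_pos: [0.564, -0.0585, 0.1267]
eef_rot: [0.225, 0.974, 0.002, -0.003]
ft_force: [-7.6, 2.1, 5.8]
width: 0.0003
```

```bash
python3 nxt.py 1 1
```

```text
alpha 232.6 phi 242.6 theta 1.251 rad 0.0863 tooly 64.0 want 152.6 tilt [-0.005  0.005 -1.   ] Ftan 7.69 F [-7.59  2.07  5.85] q7 1.29
[ 0.04 -0.03] az 0.2
```

send_rows(commands=[[-0.2,0.11,0,0,0,0,1],[-0.4,0.22,0,0,0,0,1],[-0.3,0.2,0.4,0,0,0,1],[-0.3,0.2,0.8,0,0,0,1],[-0.5,0.5,0.8,0,0,0,1],[-0.9,0.5,0.8,0,0,0,1],[-0.9,0.5,0.5,0,0,0,1],[0,0.8,0,0,0,0,1],[0,0.8,0,0,0,0,1],[0,0,0,0,0,0,1]])

```text
time: 15.32
ee_pos: [0.4528, 0.0594, 0.23]
eef_rot: [0.227, 0.974, 0.003, 0.001]
ft_force: [0.6, 0.5, -0.7]
width: 0.0004
```

Run:
```python
from h import *
print(r.read_state()["ft_force"].round(2))
im=r.camera("top");cv2.imwrite("pics/top8r.png",im);cv2.imwrite("pics/t8.png",cv2.resize(im[50:290,190:450],None,fx=2.5,fy=2.5,interpolation=2))
m,l,st=red(im);i=1+np.argmax(st[1:,4])
p=np.argwhere(l==i)[:,::-1].astype(float);c=p.mean(0);v=np.linalg.eigh(np.cov(p.T))[1][:,1];t=(p-c)@v
A,B=[onz("top",c+v*q,.146) for q in(t.min(),t.max())]
d=(B-A) if B[1]<A[1] else A-B
print("theta",np.arctan2(-d[1],-d[0])+.159)
for n in("top4r","top7r","top8r"):
    g=cv2.cvtColor(cv2.imread(f"pics/{n}.png"),6).astype(float)
    for x0,x1 in((250,262),(368,384)):
        col=np.mean([np.interp(np.arange(170,215,.5)+.178*(x-x0),np.arange(400),g[:,x]) for x in range(x0,x1)],0)
        k=np.gradient(col);lo=np.argmin(k);w=slice(max(lo-5,0),lo+6);print(n,x0,170+.5*(np.sum(np.arange(len(k))[w]*k[w])/k[w].sum()))
```

```text
[ 0.57  0.48 -0.73]
theta 1.2748863679060953
top4r 250 181.3671421688229
top4r 368 203.79053215159377
top7r 250 180.83605928611593
top7r 368 203.22569179285009
top8r 250 180.7314261579764
top8r 368 203.15268414125524
```

View pics/t8.png

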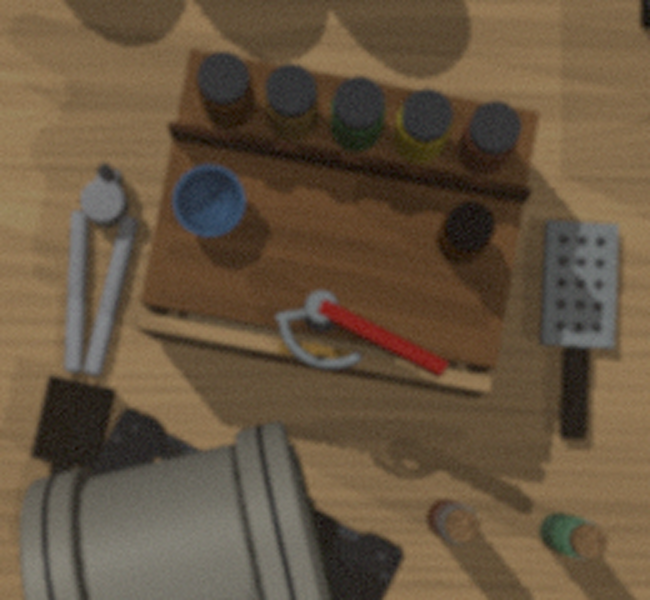

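```bash
python3 -c "
from bench import r
print(r.close_job())"
```

```text
the job is handed in; nothing more can be done
None
```

I pushed the drawer in until the force rose from about 2 N to 12 N, meaning it had met the buffer. I then swung the red lever anticlockwise from about -0.2 rad to 1.27 rad, so the hook caught the brass post. I stopped when the push read about 7.5 N with almost no movement, handed the job in and got no verdict back. The job took about 15 s of robot time.

- **Clamping:** I let go at about 1.26 rad and pushed again to check. The lever held firm at 5 to 8 N, below the 12 N break limit. In the last picture it stands at 1.27 rad with the hook round the post. The drawer sits about 1.2 mm further in than after the first push.
- **Everything else:** in the last top view the other objects that can be seen are where they were. The arm hides part of the scoop, but it never went down near it. The robot was clear of everything at hand-in, with wrist force below 1 N.
- **Checks that disagreed:**
  - The lever angle from the arm's position and from the camera differed by about 0.03 rad.
  - The drawer's inward movement was slightly less than I estimated for full tightness, about 1.2 mm against 1.6 mm. At this scale one pixel is about 2 mm, so I relied on the force reading.
  - An unexpected upward force of up to about 10 N showed while pushing the drawer, and up to 6 N on the lever. I took it to be friction at the fingertip and did not confirm it.

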